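# Gauge the bud-vase blocks

## Task

One of these two wooden bud-vase blocks is drilled too narrow further down: find out which by trying the plug gauge from the dark wooden stand in their holes, holding it by its handle. Push it into the good block until its collar is at the block's top and leave it standing there. Then stand the bad block upright on the floor of the plywood crate, leaving the good block where it is and without disturbing the tape roll, the paint jar or the brush.

Things in the scene. Friction and masses are not known exactly. Their poses are not given: they have to be found in the camera images.
- block_a_center (a point): Centre (half-way up) of a loose light-wood block, 90 (x) by 56 (y) by 80 mm tall (z), about 0.2 kg. Both blocks look alike outside. In the middle of the top is a round upright hole 34 mm across: 64 mm deep on the good block; on the bad one it narrows to 24 mm across after 20 mm, where the gauge stops. Either block may be the bad one.
- block_b_center (a point): Centre (half-way up) of a loose light-wood block, 90 (x) by 56 (y) by 80 mm tall (z), about 0.2 kg. Both blocks look alike outside. In the middle of the top is a round upright hole 34 mm across: 64 mm deep on the good block; on the bad one it narrows to 24 mm across after 20 mm, where the gauge stops. Either block may be the bad one.
- block_a_hole (a point): Centre of the mouth of the hole of the block with point block_a_center, level with the block's top face (40 mm above that centre); z is the block's up.
- block_b_hole (a point): Centre of the mouth of the hole of the block with point block_b_center, level with the block's top face (40 mm above that centre); z is the block's up.
- gauge_grip (a point): Centre of the square wooden handle (26 by 26 mm, sides along this frame's x and y, 72 mm tall) of the plug gauge: loose, 140 mm long, 0.17 kg, starts upright in its stand. Below the handle an aluminium collar, 44 mm across, 8 mm thick; below that a round aluminium plug, 30 mm across, 60 mm long, chamfered foot. z points to the handle's top, 36 mm above this point.
- gauge_tip (a point): Centre of the foot of the gauge's plug, its lowest point, 104 mm below gauge_grip along the gauge's axis; the collar's underside is 60 mm above it.
- stand_hole (a point): Centre of the mouth of the round hole in the gauge's stand: a fixed dark wooden block 90 by 90 by 40 mm with a hole 40 mm across and 30 mm deep from its top face. This point is level with the top face, 40 mm above the table.
- crate_in (a point): Centre of the inner floor of a fixed shallow open plywood crate, 150 mm (x) by 130 mm (y) outside, walls 6 mm thick and 35 mm tall over the table; inside 138 by 118 mm. This point is on the inner floor, 6 mm above the table.
- tape: Bystander: a paper-coloured tape roll lying flat, 72 mm across, 24 mm tall. Origin at the centre of its underside.
- paint_jar: Bystander: a small round jar, 54 mm across, 60 mm tall. Origin at the centre of its underside.
- brush: Bystander: a paint brush 190 mm long lying along its x. Origin at its underside near the middle.
There are look-alikes about, which are no part of the job. Of the things like the part that bears crate_in, leave any that is green; of the rest the smaller one is meant.

How it is judged:
On the way:
1. the gauge, held in the fingers, is in a block's hole all the way (foot at least 50 mm below the block's top, on the hole's axis), which only the good block allows (((z of gauge_tip in the frame of block_a_hole below -0.05 m and horizontal distance between gauge_tip and block_a_hole below 0.008 m) or (z of gauge_tip in the frame of block_b_hole below -0.05 m and horizontal distance between gauge_tip and block_b_hole below 0.008 m)) and contact force between the fingers and gauge above 0.5 N), for 0.1 s.
At the end, for the whole second after the job is handed in: Gauge left standing in the good block's hole, foot 50 mm or more below its top; that block upright (0.1 rad), within 40 mm of its start; the other block upright (0.1 rad) on the crate floor (height within 6 mm, centre within 45 mm); all at rest (((z of gauge_tip in the frame of block_a_hole below -0.05 m and horizontal distance between gauge_tip and block_a_hole below 0.008 m and distance of block_a_center from where it was at the start of the episode below 0.04 m and angle between each of block_a_center, block_b_center's own z axis and vertical below 0.1 rad and z of block_b_center in the frame of crate_in between 0.034 and 0.046 m and horizontal distance between block_b_center and crate_in below 0.045 m) or (z of gauge_tip in the frame of block_b_hole below -0.05 m and horizontal distance between gauge_tip and block_b_hole below 0.008 m and distance of block_b_center from where it was at the start of the episode below 0.04 m and angle between each of block_b_center, block_a_center's own z axis and vertical below 0.1 rad and z of block_a_center in the frame of crate_in between 0.034 and 0.046 m and horizontal distance between block_a_center and crate_in below 0.045 m)) and angle between gauge_tip's own z axis and vertical below 0.15 rad and linear speed of each of gauge, block_a, block_b below 0.02 m/s); the robot touches nothing.
It fails at once if the tape roll, the paint jar or the brush is moved by more than 30 mm (distance of any of tape, paint_jar, brush from where it was at the start of the episode above 0.03 m).
It also fails if it takes over 72 s, if anything falls off the work surface, if the arm or the gripper's body presses on something with over 40 N, if the wrist force passes 120 N, or if a joint passes its speed limit or range.

## Robot

A 6-joint arm with a two-finger parallel gripper is mounted at the origin on the work surface. World frame = base frame: x ahead of the robot, y to its left, z up, the work surface at z = 0. Lengths are in m, angles in rad, forces in N, time in s.
With the tool pointing down it reaches from about 0.35 to 0.975 m from the base axis. Payload 4.9 kg.
Tool frame: the origin (TCP) lies at the very end of the fingers, on their centre line; the grasp point (between the pads) lies 19 mm behind it; z points along the fingers, y is the line along which they close (so a half turn about z gives the same grasp; the last joint's range is limited). The gripper opens to 85 mm and grips with 20 to 120 N. Pads are 22 mm wide; open, the fingers measure 114 mm over their backs; the gripper's body (76 mm by 85 mm) begins 54 mm behind the grasp point. The pads swing forward as they close: fully open they stand 13 mm farther back than shut.
Start: joints at [-1.452, 0.053, 1.613, -0, 1.476, -0.119], TCP at [0.147, -0.607, 0.231] pointing down, gripper open.
Joint ranges: [-3.01, 3.01], [-1.01, 2.22], [0.06, 2.58], [-1.02, 4.17], [0.09, 2.62], [-3.14, 3.14]. Speed limits (rad/s): [2.57, 2.57, 3.14, 3.14, 3.14, 3.14].

## Interface

Orientations are given as a unit quaternion [w, x, y, z].
In Python, from plant import manip gives the robot as it stands.
- The arm moves only by the tool move_arm, never from a script. Its argument "plan" is a list that holds one entry, the list of rows, each a list of 7 numbers: the shift along the tool's x, y, z as a fraction of full scale, then the turn, a rotation vector about the tool's x, y, z as a fraction of full scale, then the closure, from 0 (fully open) to 1 (shut). In form: [[[dx, dy, dz, wx, wy, wz, fingers], ...]]. A call has exactly 10 rows; each row shifts and turns the commanded pose from where the row before left it, along the tool's axes as they then stand; what a row does not reach is not made up. Full scale, the value 1, is 0.12 m for a shift and 0.15 rad for a turn. A row lasts 1/8 s, in which the tool goes at most 62.5 mm and 10.7 degrees, less where a joint would pass 70% of its speed; a pose out of reach is approached as far as the arm can. A call with a number of a shift or a turn outside -1 to 1 is refused whole. A call with a gripper value outside its range is refused whole. The fingers move at their own pace and stop on an object; the grip force is fixed at half the most. Time passes only in rows, so rows that do not move let the fingers close, or fill a call up. It gives the time, the measured TCP pose, the force, the opening and the grip force at its end, in the units of the state.
- manip.state(): the state, without advancing time (a new reading comes with each control period).
- manip.grab_frame(name): name is "scene" or "top"; returns a dict with "pixels" (400x640x3 uint8, blue, green, red), "depth" (400x640 float32, m along the optical axis (not along the pixel's ray), 0 where there is no reading), "vfov" (degrees; the focal length in pixels is half the picture's height over the tangent of half this angle, whatever the lens; pixels are square), "cx", "cy" (the principal point, pixels), "view" (4x4, takes a point from world to camera coordinates). Camera axes: x right, y down, z forward; pixel columns grow to the right and rows downward; lengths in m; the calibration is good to about 2 mm. A picture is of the moment at which its call begins.
- manip.job_done(): hands the job in; it is judged then, once.
The state is a dict: "time": time; "joint_pos": joint angles; "joint_vel": joint speeds; "joint_efforts": joint torques, N m; "tool_pos": TCP position; "tool_rot": TCP orientation; "contact_force": force on the tool from outside, world axes, zero at the start; "ft_torque": the same for the moment, N m; "gripper_width": opening from 0.0 (shut) to 1.0 (fully open); "grasp_force": force on a finger pad.
Only numpy, scipy, OpenCV 4.12 (cv2) and the standard library are available. Lean on these libraries where they do the work, as an engineer would, in place of code of your own. Each camera call takes 0.05 s, during which the arm holds its last target. There are 200 camera calls.

## Working session

There is one attempt and no reset: what is moved stays moved. The work goes in short steps, Python scripts to look and compute and a tool call to move; the robot and the scene stay as the last step left them, time stands still between calls to the robot, and variables do not carry over. Pictures are saved under pics/ and viewed, at most 10 in all, crops included, and the job is handed in when it is done.

Besides the shell and the picture viewer there is one more tool, called after "Request:" in YAML: its name, and indented under it one key for each argument. move_arm: Moves the arm, as the interface text tells. Its arguments: {"type":"object","properties":{"plan":{"type":"array"}},"required":["plan"]}

```bash
mkdir -p pics; cat > h.py <<'E'
import numpy as np, cv2
from plant import manip
def grab(n):
    f=manip.grab_frame(n); d=f["depth"]; H,W=d.shape
    fl=H/2/np.tan(np.radians(f["vfov"])/2)
    u,v=np.meshgrid(np.arange(W),np.arange(H))
    P=np.stack([(u-f["cx"])/fl*d,(v-f["cy"])/fl*d,d],-1)
    V=np.array(f["view"]); Pw=(P-V[:3,3])@V[:3,:3]
    Pw[d==0]=np.nan
    return f["pixels"],Pw
E
python3 - <<'E'
from h import *
s=manip.state(); print({k:np.round(v,3).tolist() for k,v in s.items()})
for n in("top","scene"):
    im,P=grab(n); cv2.imwrite(f"pics/{n}0.png",im); np.save(f"{n}0.npy",P)
E
```

```text
{'time': 0.0, 'joint_pos': [-1.452, 0.053, 1.614, -0.0, 1.476, -0.119], 'joint_vel': [0.001, 0.0, 0.001, 0.0, 0.001, 0.003], 'joint_efforts': [-0.002, -39.368, -37.018, -0.0, 0.007, -0.0], 'tool_pos': [0.147, -0.607, 0.23], 'tool_rot': [-0.001, 0.993, 0.119, -0.0], 'contact_force': [0.149, -0.079, -0.483], 'ft_torque': [0.041, -0.025, -0.007], 'grasp_force': 0.0, 'gripper_width': 1.002}
```

View pics/top0.png

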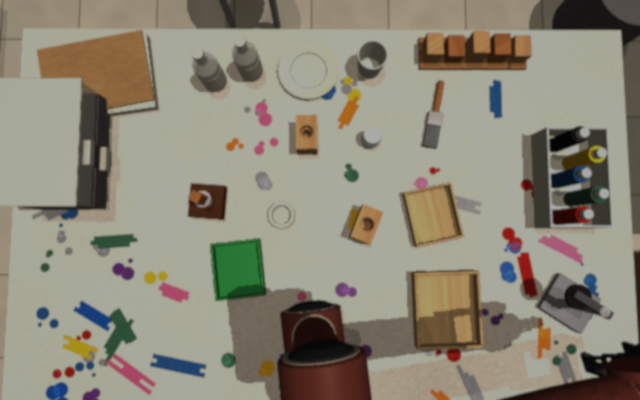

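View pics/scene0.png

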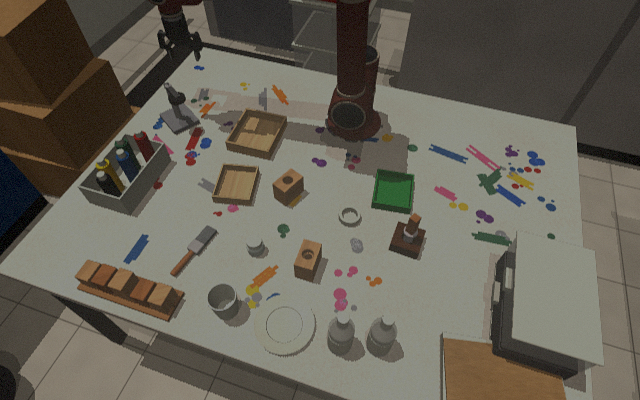

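The top view shows blocks at (306,134) and (365,224), the gauge in its dark stand at (208,201), tape at (281,215), jar at (371,137) and brush at (434,115). The crate candidates are green (238,268), small plywood (432,214) and large plywood (447,308). The small plywood one fits, being the smaller non-green one. I'll measure these and confirm with a crop.

```bash
cat >> h.py <<'E'
def rect(P,box,zlo,zhi):
    x0,y0,x1,y1=box; Q=P[y0:y1,x0:x1].reshape(-1,3); Q=Q[(Q[:,2]>zlo)&(Q[:,2]<zhi)]
    (c,s,a)=cv2.minAreaRect((Q[:,:2]*1000).astype(np.float32))
    return np.round(c,1),np.round(s,1),round(a,1),len(Q),np.round(np.median(Q[:,2])*1000,1)
E
python3 - <<'E'
from h import *
P=np.load("top0.npy"); im=cv2.imread("pics/top0.png")
print("b1",rect(P,(285,105,330,165),.072,.088))
print("b2",rect(P,(340,195,390,250),.072,.088))
print("stand",rect(P,(180,175,235,228),.033,.046))
print("handle",rect(P,(180,175,235,228),.125,.2))
print("collar",rect(P,(180,175,235,228),.062,.085))
print("crateS",rect(P,(395,175,470,255),.028,.042))
print("crateS floor",rect(P,(410,195,455,235),.0,.012))
print("crateL",rect(P,(405,262,490,355),.028,.05))
print("tape",rect(P,(262,198,300,235),.015,.035))
print("jar",rect(P,(355,120,388,155),.03,.075))
print("brush",rect(P,(415,75,450,155),.006,.03))
Q=P[175:228,180:235].reshape(-1,3); print("z", np.nanmax(Q[:,2]))
cv2.imwrite("pics/c1.png",cv2.resize(im[100:360,180:500],None,fx=2.3,fy=2.3,interpolation=2))
S=np.load("scene0.npy")
print("S b1",rect(S,(285,230,330,285),.074,.088))
print("S b2",rect(S,(265,160,310,210),.074,.088))
print("S handle",rect(S,(385,205,430,260),.08,.2))
print("S handletop",rect(S,(385,205,430,260),.138,.2))
E
```

```text
b1 (array([667.4,  39.9]), array([89.8, 54.8]), 0.5, 598, np.float64(81.0))
b2 (array([ 428.1, -115.1]), array([56.2, 90.3]), 68.1, 638, np.float64(80.9))
stand (array([490.8, 307.4]), array([91. , 90.1]), 86.1, 838, np.float64(40.7))
handle (array([491.7, 307.7]), array([27.8, 26. ]), 63.8, 145, np.float64(150.2))
collar (array([490.6, 304.5]), array([35. , 43.4]), 68.6, 100, np.float64(78.8))
crateS (array([ 456.1, -299.2]), array([150.3, 130.9]), 12.3, 508, np.float64(35.2))
crateS floor (array([ 456. , -301.5]), array([107. , 121.8]), 0.0, 1593, np.float64(7.2))
crateL (array([ 206.4, -329.6]), array([198.2, 174. ]), 1.9, 1125, np.float64(45.3))
tape (array([455.7, 109.4]), array([70.2, 70.6]), 0.7, 282, np.float64(24.9))
jar (array([ 664. , -133.2]), array([49.7, 48.9]), 3.0, 327, np.float64(60.0))
brush (array([ 735.3, -307. ]), array([ 95. , 224.6]), 89.1, 833, np.float64(18.9))
z 0.1564745630530678
S b1 (array([667.3,  43.6]), array([94.6, 56.4]), 0.9, 455, np.float64(79.1))
S b2 (array([ 428.6, -112.3]), array([59.2, 95.1]), 67.0, 333, np.float64(78.7))
S handle (array([493.3, 312. ]), array([39.7, 30.9]), 73.5, 217, np.float64(129.8))
S handletop (array([492.2, 311.2]), array([25.8, 30.4]), 66.1, 87, np.float64(148.2))
```

View pics/c1.png

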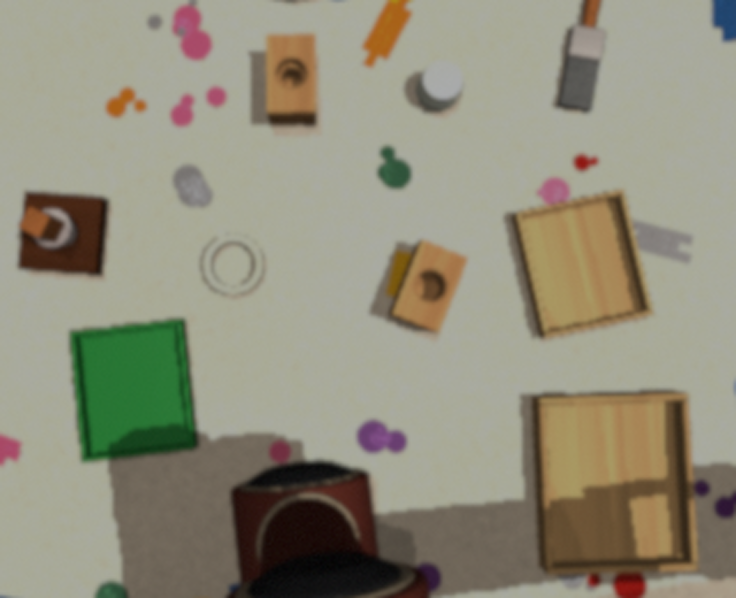

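Confirmed: the small plywood crate at (432,214) measures 150x131 mm and 35 mm tall. The other plywood one is 198x174 mm, and the third is green. Blocks, stand and handle sizes and heights all fit. Now I'll turn and start moving towards the gauge.

Request:
move_arm:
  plan:
    - [[0,0,-0.04,0,0,-0.975,0],[0,0,-0.04,0,0,-0.975,0],[0,0,-0.04,0,0,-0.975,0],[0,0,-0.04,0,0,-0.975,0],[0,0,-0.04,0,0,-0.975,0],[0,0,-0.04,0,0,-0.975,0],[0.47,0.11,0,0,0,0,0],[0.47,0.11,0,0,0,0,0],[0.47,0.11,0,0,0,0,0],[0.47,0.11,0,0,0,0,0]]

```text
time: 1.35
tool_pos: [0.2946, -0.4262, 0.2595]
tool_rot: [-0.0, 0.849, 0.529, 0.0]
contact_force: [0.9, -0.7, 0.1]
gripper_width: 1.0
grasp_force: 0.0
```

```bash
cat >> h.py <<'E'
from scipy.spatial.transform import Rotation as R
def go(p,yaw=None):
    "remaining move, tool axes, in full-scale units"
    s=manip.state(); q=s["tool_rot"]; M=R.from_quat([q[1],q[2],q[3],q[0]]).as_matrix()
    y=np.degrees(np.arctan2(M[1,0],M[0,0]))
    print("t",round(s["time"],2),"tcp",np.round(s["tool_pos"],4),"yaw",round(y,2),"tilt",np.round(M[:2,2],4),"F",np.round(s["contact_force"],1),"w",round(s["gripper_width"],3),"g",round(s["grasp_force"],1),"j",np.round(s["joint_pos"],2))
    print(" move",np.round(M.T@(np.array(p)-s["tool_pos"])/.12,3), "wz", None if yaw is None else round(-((yaw-y+90)%180-90)*np.pi/180/.15,2))
E
python3 - <<'E'
from h import *
P=np.load("top0.npy"); 
for n,(x,y) in {"b1":(307,132),"b2":(369,225)}.items():
    Q=P[y-12:y+12,x-12:x+12].reshape(-1,3); print(n,"hole z", np.round(np.nanpercentile(Q[:,2],[0,2,5,10])*1000))
go((.480,-.2,.26),64)
E
```

```text
b1 hole z [-6. -1.  1.  5.]
b2 hole z [-5. -1.  1.  4.]
t 1.35 tcp [ 0.2946 -0.4262  0.2595] yaw 63.87 tilt [-0.0001  0.0007] F [ 0.9 -0.7  0.1] w 1.0 g 0.0 j [-1.11 -0.22  1.82  0.    1.54 -0.65]
 move [ 2.373  0.557 -0.003] wz -0.01
```

Request:
move_arm:
  plan:
    - [[0.475,0.11,0,0,0,0,0],[0.475,0.11,0,0,0,0,0],[0.475,0.11,0,0,0,0,0],[0.475,0.11,0,0,0,0,0],[0.475,0.11,0,0,0,0,0],[0.43,-0.196,0,0,0,0,0],[0.43,-0.196,0,0,0,0,0],[0.43,-0.196,0,0,0,0,0],[0.43,-0.196,0,0,0,0,0],[0.43,-0.196,0,0,0,0,0]]

```text
time: 2.6
tool_pos: [0.4859, 0.0841, 0.2598]
tool_rot: [-0.0, 0.849, 0.529, -0.0]
contact_force: [0.0, 0.1, -0.7]
gripper_width: 1.002
grasp_force: 0.0
```

```bash
python3 - <<'E'
from h import *
go((.492,.309,.18),64)
E
```

```text
t 2.6 tcp [0.4859 0.0841 0.2598] yaw 63.9 tilt [-0.0001 -0.0001] F [ 0.   0.1 -0.7] w 1.002 g 0.0 j [ 0.02 -0.29  1.88 -0.    1.55  0.48]
 move [ 1.705 -0.779  0.664] wz -0.01
```

Request:
move_arm:
  plan:
    - [[0.426,-0.195,0,0,0,0,0],[0.426,-0.195,0,0,0,0,0],[0.426,-0.195,0,0,0,0,0],[0.427,-0.194,0,0,0,0,0],[0,0,0,0,0,0,0.3],[0,0,0.2,0,0,0,0.3],[0,0,0.3,0,0,0,0.3],[0,0,0.3,0,0,0,0.3],[0,0,0.3,0,0,0,0.3],[0,0,0.23,0,0,0,0.3]]

```text
time: 3.85
tool_pos: [0.4917, 0.3058, 0.0983]
tool_rot: [0.0, 0.849, 0.529, -0.001]
contact_force: [0.8, -0.5, 0.1]
gripper_width: 0.698
grasp_force: 0.0
```

```bash
python3 - <<'E'
from h import *
go((.492,.309,.1),64)
im,P=grab("scene"); cv2.imwrite("pics/g1.png",cv2.resize(im[120:300,320:520],None,fx=3,fy=3,interpolation=2))
E
```

```text
t 3.85 tcp [0.4917 0.3058 0.0983] yaw 63.85 tilt [-0.0021 -0.0013] F [ 0.8 -0.5  0.1] w 0.698 g 0.0 j [ 0.43  0.06  1.83 -0.    1.25  0.88]
 move [ 0.025 -0.009 -0.014] wz -0.02
```

View pics/g1.png

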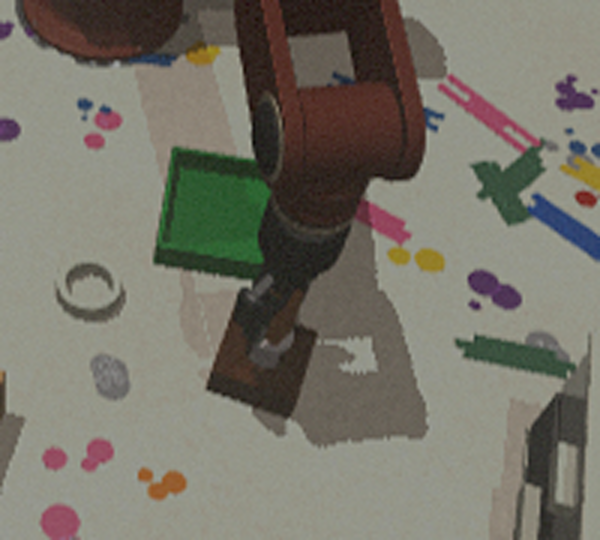

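The crop shows the open fingers straddling the handle above the stand, around crop (275,320). Now I'll close and lift.

Request:
move_arm:
  plan:
    - [[0.02,-0.01,0,0,0,0,0.3],[0,0,0,0,0,0,1],[0,0,0,0,0,0,1],[0,0,0,0,0,0,1],[0,0,0,0,0,0,1],[0,0,0,0,0,0,1],[0,0,-0.1,0,0,0,1],[0,0,-0.3,0,0,0,1],[0,0,-0.4,0,0,0,1],[0,0,-0.4,0,0,0,1]]

```text
time: 5.15
tool_pos: [0.4919, 0.3095, 0.2456]
tool_rot: [0.0, 0.849, 0.529, -0.001]
contact_force: [0.4, -1.0, -1.8]
gripper_width: 0.301
grasp_force: 58.8
```

```bash
python3 - <<'E'
from h import *
go((.428,-.113,.26),64)
E
```

```text
t 5.15 tcp [0.4919 0.3095 0.2456] yaw 63.9 tilt [-0.0009 -0.0008] F [ 0.4 -1.  -1.8] w 0.301 g 58.8 j [ 0.43 -0.06  1.7  -0.    1.5   0.89]
 move [-3.396  1.07  -0.117] wz -0.01
```

Request:
move_arm:
  plan:
    - [[-0.42,0.134,0,0,0,0,1],[-0.42,0.134,0,0,0,0,1],[-0.42,0.134,0,0,0,0,1],[-0.42,0.134,0,0,0,0,1],[-0.42,0.134,0,0,0,0,1],[-0.42,0.134,0,0,0,0,1],[-0.42,0.134,0,0,0,0,1],[-0.42,0.134,0.1,0,0,0,1],[-0.036,0,0.15,0,0,0,1],[0,0,0,0,0,0,1]]

```text
time: 6.4
tool_pos: [0.4273, -0.1121, 0.2123]
tool_rot: [-0.002, 0.849, 0.529, -0.001]
contact_force: [0.3, 1.0, -1.1]
gripper_width: 0.296
grasp_force: 58.8
```

```bash
python3 - <<'E'
from h import *
go((.428,-.113,.20),64)
for n in("top","scene"):
    im,P=grab(n); np.save(f"{n}1.npy",P); cv2.imwrite(f"pics/{n}1.png",im)
a=cv2.imread("pics/top1.png")[170:280,310:430]; b=cv2.imread("pics/scene1.png")[100:210,240:360]
cv2.imwrite("pics/m1.png",cv2.resize(np.hstack([a,b]),None,fx=3.3,fy=3.3,interpolation=2))
E
```

```text
t 6.4 tcp [ 0.4273 -0.1121  0.2123] yaw 63.85 tilt [-0.0039  0.0022] F [ 0.3  1.  -1.1] w 0.296 g 58.8 j [-0.43 -0.4   2.04  0.    1.5   0.03]
 move [-0.005  0.009  0.103] wz -0.02
```

View pics/m1.png

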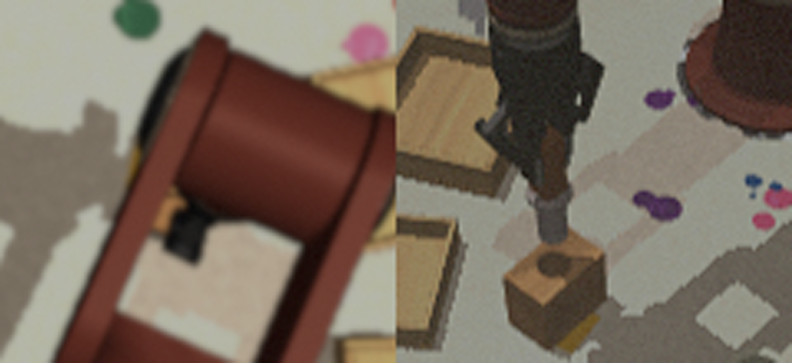

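The gauge hangs over block 2 with the plug at about crop (550,215) and the hole at (555,262). I'll fit the plug axis and the hole in the same camera.

```bash
cat >> h.py <<'E'
from scipy.optimize import least_squares
def circ(Q,r):
    f=lambda c:np.hypot(Q[:,0]-c[0],Q[:,1]-c[1])-r
    s=least_squares(f,Q[:,:2].mean(0)-[.01,0],loss="soft_l1",f_scale=.001)
    return np.round(s.x*1000,1),len(Q),round(np.std(f(s.x))*1000,1)
E
python3 - <<'E'
from h import *
P=np.load("scene1.npy"); tcp=manip.state()["tool_pos"]
D=np.hypot(P[...,0]-tcp[0],P[...,1]-tcp[1])<.04
Q=P[D&(P[...,2]>.1)]; print("tip z",np.percentile(Q[:,2],[0,1,5])*1000)
for lo,hi in((.13,.155),(.155,.18)):
    print("plug",lo,circ(P[D&(P[...,2]>lo)&(P[...,2]<hi)],.015))
print("top face",rect(P,(265,150,315,215),.072,.088))
# hole: pixels inside block top outline, dark/deep
im=cv2.imread("pics/scene1.png"); 
S0=np.load("scene0.npy")
Q=S0[160:210,265:310].reshape(-1,3); Q=Q[(Q[:,2]>.07)&(Q[:,2]<.09)]
c=np.array([.4283,-.1137]); th=np.radians(-22); e=np.array([np.cos(th),np.sin(th)]); n=np.array([-e[1],e[0]])
m=S0[160:210,265:310]; uv=np.stack([(m[...,:2]-c)@e,(m[...,:2]-c)@n],-1)
inn=(abs(uv[...,0])<.035)&(abs(uv[...,1])<.022)&(m[...,2]<.073)
print("hole px",inn.sum(), "min z",np.nanmin(np.where(inn,m[...,2],9)))
P0=np.load("top0.npy")[195:250,340:390]; uv=np.stack([(P0[...,:2]-c)@e,(P0[...,:2]-c)@n],-1)
inn=(abs(uv[...,0])<.035)&(abs(uv[...,1])<.022)&(P0[...,2]<.073);print("top b2 hole",inn.sum(),np.round(np.sort(P0[...,2][inn])[:8]*1000))
c=np.array([.667,.041]);P0=np.load("top0.npy")[105:165,285:330]
inn=(abs(P0[...,0]-c[0])<.035)&(abs(P0[...,1]-c[1])<.022)&(P0[...,2]<.073);print("top b1 hole",inn.sum(),np.round(np.sort(P0[...,2][inn])[:8]*1000))
E
```

```text
tip z [124.87703225 136.41717295 185.71706221]
plug 0.13 (array([ 426.5, -111.2]), 43, np.float64(1.5))
plug 0.155 (array([ 427. , -110.9]), 34, np.float64(1.9))
top face (array([ 428.7, -113.3]), array([61.6, 94.7]), 69.5, 325, np.float64(78.6))
hole px 55 min z 0.03717340802699223
top b2 hole 133 [10. 11. 13. 13. 14. 14. 14. 14.]
top b1 hole 124 [12. 13. 14. 14. 15. 15. 15. 15.]
```

Request:
move_arm:
  plan:
    - [[-0.009,0.018,0,0,0,0,1],[0,0,0.1,0,0,0,1],[0,0,0.15,0,0,0,1],[0,0,0.06,0,0,0,1],[0,0,0.03,0,0,0,1],[0,0,0.03,0,0,0,1],[0,0,0.03,0,0,0,1],[0,0,0.03,0,0,0,1],[0,0,0.03,0,0,0,1],[0,0,0,0,0,0,1]]

```text
time: 7.75
tool_pos: [0.43, -0.1146, 0.1589]
tool_rot: [-0.0, 0.848, 0.529, -0.0]
contact_force: [-0.4, -0.4, -1.9]
gripper_width: 0.294
grasp_force: 59.0
```

```bash
python3 - <<'E'
from h import *
go((.4288,-.114,.108),64); print(manip.state()["ft_torque"])
E
```

```text
t 7.75 tcp [ 0.43   -0.1146  0.1589] yaw 63.9 tilt [-0.0004  0.0001] F [-0.4 -0.4 -1.9] w 0.294 g 59.0 j [-0.43 -0.35  2.09 -0.    1.4   0.03]
 move [ 0.    -0.011  0.424] wz -0.01
[ 0.02376334  0.0179874  -0.05419542]
```

Request:
move_arm:
  plan:
    - [[0,-0.008,0.03,0,0,0,1],[0,0,0.025,0,0,0,1],[0,0,0.025,0,0,0,1],[0,0,0.025,0,0,0,1],[0,0,0.025,0,0,0,1],[0,0,0,0,0,0,1],[0,0,0,0,0,0,1],[0,0,0,0,0,0,1],[0,0,0,0,0,0,1],[0,0,0,0,0,0,1]]

```text
time: 9.0
tool_pos: [0.4293, -0.1142, 0.1438]
tool_rot: [0.0, 0.849, 0.529, 0.0]
contact_force: [0.2, -0.6, -2.0]
gripper_width: 0.298
grasp_force: 59.0
```

```bash
python3 - <<'E'
from h import *
go((.4288,-.114,.108),64); print(manip.state()["ft_torque"])
E
```

```text
t 9.0 tcp [ 0.4293 -0.1142  0.1438] yaw 63.9 tilt [ 0.0001 -0.    ] F [ 0.2 -0.6 -2. ] w 0.298 g 59.0 j [-0.43 -0.33  2.11  0.    1.37  0.03]
 move [-0.    -0.005  0.298] wz -0.01
[ 0.01518959 -0.018015   -0.02571949]
```

Request:
move_arm:
  plan:
    - [[0,0,0.025,0,0,0,1],[0,0,0.025,0,0,0,1],[0,0,0.025,0,0,0,1],[0,0,0.025,0,0,0,1],[0,0,0,0,0,0,1],[0,0,0,0,0,0,1],[0,0,0,0,0,0,1],[0,0,0,0,0,0,1],[0,0,0,0,0,0,1],[0,0,0,0,0,0,1]]

```text
time: 10.25
tool_pos: [0.4293, -0.1142, 0.1317]
tool_rot: [0.0, 0.849, 0.529, 0.0]
contact_force: [-0.2, 0.4, -1.5]
gripper_width: 0.299
grasp_force: 59.0
```

```bash
python3 - <<'E'
from h import *
go((.4288,-.114,.108),64); print(manip.state()["ft_torque"])
E
```

```text
t 10.25 tcp [ 0.4293 -0.1142  0.1317] yaw 63.9 tilt [ 0.0001 -0.0001] F [-0.2  0.4 -1.5] w 0.299 g 59.0 j [-0.43 -0.32  2.12 -0.    1.34  0.03]
 move [-0.    -0.005  0.198] wz -0.01
[-0.03631772 -0.03299944 -0.00870713]
```

There's no resistance at 37 mm depth, so block 2 is the good one. I'll push down to the collar.

Request:
move_arm:
  plan:
    - [[0,0,0.03,0,0,0,1],[0,0,0.03,0,0,0,1],[0,0,0.03,0,0,0,1],[0,0,0.03,0,0,0,1],[0,0,0.03,0,0,0,1],[0,0,0.02,0,0,0,1],[0,0,0.01,0,0,0,1],[0,0,0.01,0,0,0,1],[0,0,0,0,0,0,1],[0,0,0,0,0,0,1]]

```text
time: 11.5
tool_pos: [0.43, -0.1145, 0.1128]
tool_rot: [-0.0, 0.848, 0.529, -0.0]
contact_force: [-9.4, 4.5, 18.8]
gripper_width: 0.297
grasp_force: 61.6
```

```bash
python3 - <<'E'
from h import *
go((.4288,-.114,.108),64)
E
```

```text
t 11.5 tcp [ 0.43   -0.1145  0.1128] yaw 63.92 tilt [-0.0003 -0.0002] F [-9.4  4.5 18.8] w 0.297 g 61.6 j [-0.43 -0.3   2.13 -0.    1.3   0.03]
 move [-0.001 -0.01   0.04 ] wz -0.01
```

```bash
python3 - <<'E'
from h import *
im,P=grab("scene"); D=np.hypot(P[...,0]-.428,P[...,1]+.114)
Q=P[(D<.024)&(P[...,2]>.07)&(P[...,2]<.105)]; print(np.histogram(Q[:,2]*1000,np.arange(70,106,2)))
cv2.imwrite("pics/i1.png",cv2.resize(im[130:220,250:340],None,fx=6,fy=6,interpolation=2))
E
```

```text
(array([ 0,  1,  1,  5,  9,  6,  5, 17, 16,  8,  8,  4,  4,  3,  3,  4,  5]), array([ 70,  72,  74,  76,  78,  80,  82,  84,  86,  88,  90,  92,  94,
        96,  98, 100, 102, 104]))
```

View pics/i1.png

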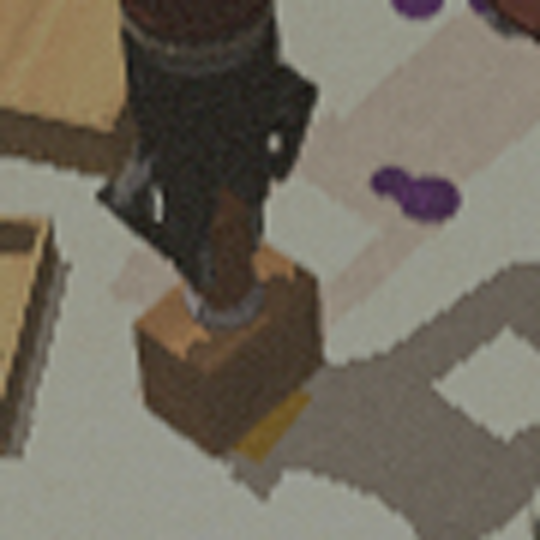

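The collar sits on the block top at crop (225,308), and the 19 N reaction agrees. Now I'll release and rise.

Request:
move_arm:
  plan:
    - [[0,-0.01,0,0,0,0,1],[0,0,0,0,0,0,0.5],[0,0,0,0,0,0,0.4],[0,0,0,0,0,0,0.4],[0,0,-0.1,0,0,0,0.4],[0,0,-0.2,0,0,0,0.4],[0,0,-0.3,0,0,0,0.3],[0,0,-0.4,0,0,0,0.3],[0,0,-0.3,0,0,0,0],[0.4,0,0,0,0,0,0]]

```text
time: 12.8
tool_pos: [0.4512, -0.0724, 0.2704]
tool_rot: [0.004, 0.85, 0.527, 0.003]
contact_force: [-0.0, 0.4, -1.0]
gripper_width: 0.999
grasp_force: 0.0
```

```bash
python3 - <<'E'
from h import *
go((.667,.041,.25),0.5)
im,P=grab("scene"); D=np.hypot(P[...,0]-.428,P[...,1]+.114)
Q=P[(D<.03)&(P[...,2]>.14)&(P[...,2]<.175)]; print("handle top",np.nanpercentile(Q[:,2],[50,80,95])*1000,Q[:,:2].mean(0),len(Q))
print("b2 face",rect(P,(265,160,315,215),.074,.082), "b1",rect(P,(285,230,330,285),.074,.088))
E
```

```text
t 12.8 tcp [ 0.4512 -0.0724  0.2704] yaw 63.6 tilt [ 0.0086 -0.0036] F [-0.   0.4 -1. ] w 0.999 g 0.0 j [-0.32 -0.39  1.94 -0.    1.58  0.14]
 move [1.646 1.189 0.182] wz 7.34
handle top [156.84551001 159.22262727 162.48311975] [ 0.43333852 -0.11146039] 91
b2 face (array([ 428.7, -112.3]), array([60.6, 91.8]), 68.9, 226, np.float64(78.9)) b1 (array([667.8,  43.7]), array([93.2, 56.8]), 1.1, 457, np.float64(79.0))
```

Request:
move_arm:
  plan:
    - [[0,0,0,0,0,0.92,0],[0,0,0,0,0,0.92,0],[0,0,0,0,0,0.92,0],[0,0,0,0,0,0.92,0],[0,0,0,0,0,0.92,0],[0,0,0,0,0,0.92,0],[0,0,0,0,0,0.92,0],[0,0,0,0,0,0.9,0],[0.44,-0.23,0,0,0,0,0],[0.44,-0.23,0,0,0,0,0]]

```text
time: 14.1
tool_pos: [0.5553, -0.0135, 0.2659]
tool_rot: [0.0, 1.0, 0.007, 0.001]
contact_force: [-0.1, -0.9, 0.3]
gripper_width: 0.996
grasp_force: 0.0
```

```bash
python3 - <<'E'
from h import *
go((.6675,.042,.25),0.7)
E
```

```text
t 14.1 tcp [ 0.5553 -0.0135  0.2659] yaw 0.77 tilt [ 0.0015 -0.0005] F [-0.1 -0.9  0.3] w 0.996 g 0.0 j [-0.16 -0.13  1.74 -0.    1.54  1.4 ]
 move [ 0.941 -0.45   0.134] wz 0.01
```

Request:
move_arm:
  plan:
    - [[0.313,-0.15,0,0,0,0,0],[0.313,-0.15,0,0,0,0,0],[0.313,-0.15,0,0,0,0,0],[0,0,0,0,0,0,0],[0,0,0.3,0,0,0,0],[0,0,0.3,0,0,0,0],[0,0,0.3,0,0,0,0],[0,0,0.25,0,0,0,0],[0,0,0.15,0,0,0,0],[0,0,0,0,0,0,0]]

```text
time: 15.35
tool_pos: [0.6648, 0.0415, 0.1077]
tool_rot: [-0.0, 1.0, 0.007, -0.001]
contact_force: [-0.2, 0.1, -1.1]
gripper_width: 1.002
grasp_force: 0.0
```

```bash
python3 - <<'E'
from h import *
go((.6675,.042,.045),0.7)
E
```

```text
t 15.35 tcp [0.6648 0.0415 0.1077] yaw 0.8 tilt [-0.0029  0.0001] F [-0.2  0.1 -1.1] w 1.002 g 0.0 j [-0.05  0.25  1.61 -0.    1.29  1.51]
 move [ 0.024 -0.004  0.522] wz 0.01
```

Request:
move_arm:
  plan:
    - [[0.02,-0.004,0.1,0,0,0,0],[0,0,0.15,0,0,0,0],[0,0,0.15,0,0,0,0],[0,0,0.12,0,0,0,0],[0,0,0,0,0,0,0],[0,0,0,0,0,0,1],[0,0,0,0,0,0,1],[0,0,0,0,0,0,1],[0,0,0,0,0,0,1],[0,0,-0.15,0,0,0,1]]

```text
time: 16.6
tool_pos: [0.6662, 0.0423, 0.0624]
tool_rot: [-0.0, 1.0, 0.007, -0.003]
contact_force: [0.5, 0.4, -3.3]
gripper_width: 0.648
grasp_force: 64.3
```

```bash
python3 - <<'E'
from h import *
go((.6675,.042,.15),0.7)
E
```

```text
t 16.6 tcp [0.6662 0.0423 0.0624] yaw 0.82 tilt [-0.0056  0.0001] F [ 0.5  0.4 -3.3] w 0.648 g 64.3 j [-0.05  0.3   1.63 -0.    1.22  1.51]
 move [ 0.007  0.003 -0.73 ] wz 0.01
```

Request:
move_arm:
  plan:
    - [[0,0,-0.3,0,0,0,1],[0,0,-0.4,0,0,0,1],[0,0,-0.4,0,0,0,1],[0,0,-0.2,0,0,0,1],[-0.257,0.404,0,0,0,0,1],[-0.257,0.404,0,0,0,0,1],[-0.257,0.404,0,0,0,0,1],[-0.257,0.404,0,0,0,0,1],[-0.257,0.404,0,0,0,0,1],[-0.257,0.404,0,0,0,0,1]]

```text
time: 17.85
tool_pos: [0.4859, -0.2523, 0.2207]
tool_rot: [-0.0, 1.0, 0.007, -0.0]
contact_force: [0.8, -0.7, -3.0]
gripper_width: 0.641
grasp_force: 64.7
```

```bash
python3 - <<'E'
from h import *
go((.456,-.298,.16),12.3)
E
```

```text
t 17.85 tcp [ 0.4859 -0.2523  0.2207] yaw 0.82 tilt [-0.0004  0.0001] F [ 0.8 -0.7 -3. ] w 0.641 g 64.7 j [-0.61 -0.13  1.8  -0.    1.46  0.94]
 move [-0.254  0.377  0.506] wz -1.34
```

Request:
move_arm:
  plan:
    - [[-0.254,0.377,0,0,0,0,1],[0,0,0,0,0,-0.67,1],[0,0,0,0,0,-0.67,1],[0,0,0.2,0,0,0,1],[0,0,0.25,0,0,0,1],[0,0,0.25,0,0,0,1],[0,0,0.15,0,0,0,1],[0,0,0.05,0,0,0,1],[0,0,0,0,0,0,1],[0,0,0,0,0,0,1]]

```text
time: 19.1
tool_pos: [0.4585, -0.2976, 0.114]
tool_rot: [0.001, 0.994, 0.107, 0.001]
contact_force: [0.4, 0.1, -2.1]
gripper_width: 0.646
grasp_force: 65.0
```

```bash
python3 - <<'E'
from h import *
go((.456,-.298,.052),12.3)
im,P=grab("scene"); cv2.imwrite("pics/p1.png",cv2.resize(im[120:230,190:300],None,fx=5,fy=5,interpolation=2))
D=np.hypot(P[...,0]-.456,P[...,1]+.298)<.055
Q=P[D&(P[...,2]>.03)]; print(np.percentile(Q[:,2],[0,.5,1,2,5])*1000)
print("crate",rect(P,(195,140,275,220),.030,.037))
E
```

```text
t 19.1 tcp [ 0.4585 -0.2976  0.114 ] yaw 12.34 tilt [ 0.0018 -0.0016] F [ 0.4  0.1 -2.1] w 0.646 g 65.0 j [-0.71 -0.03  1.9  -0.    1.27  0.64]
 move [-0.022 -0.002  0.517] wz 0.0
[64.116966   68.15924395 70.24586537 74.33041888 90.93672329]
crate (array([ 403.3, -286.1]), array([262.2, 206.8]), 22.3, 208, np.float64(33.5))
```

View pics/p1.png

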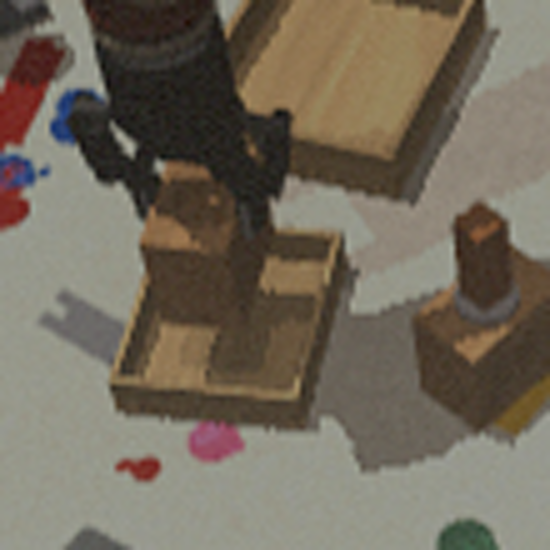

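The block, at crop (190,250), hangs level above the middle of the small crate, and the gauge at (485,265) stands seated in the good block. I'll lower it slowly.

Request:
move_arm:
  plan:
    - [[-0.02,0,0.1,0,0,0,1],[0,0,0.15,0,0,0,1],[0,0,0.12,0,0,0,1],[0,0,0.06,0,0,0,1],[0,0,0.03,0,0,0,1],[0,0,0.02,0,0,0,1],[0,0,0.02,0,0,0,1],[0,0,0,0,0,0,1],[0,0,0,0,0,0,1],[0,0,0,0,0,0,1]]

```text
time: 20.4
tool_pos: [0.4559, -0.2978, 0.0538]
tool_rot: [0.0, 0.994, 0.107, 0.0]
contact_force: [-3.3, 1.6, 6.1]
gripper_width: 0.644
grasp_force: 65.8
```

```bash
python3 - <<'E'
from h import *
go((.456,-.298,.052),12.3)
E
```

```text
t 20.4 tcp [ 0.4559 -0.2978  0.0538] yaw 12.34 tilt [ 0.0008 -0.0008] F [-3.3  1.6  6.1] w 0.644 g 65.8 j [-0.72  0.04  1.94 -0.    1.16  0.64]
 move [0.001 0.002 0.015] wz 0.0
```

The block is in contact with the floor at 6 N. I'll open part-way and rise.

Request:
move_arm:
  plan:
    - [[0,0,0,0,0,0,0.25],[0,0,0,0,0,0,0.15],[0,0,0,0,0,0,0.15],[0,0,-0.05,0,0,0,0.15],[0,0,-0.1,0,0,0,0.15],[0,0,-0.2,0,0,0,0.15],[0,0,-0.3,0,0,0,0.15],[0,0,-0.4,0,0,0,0.15],[0,0,-0.4,0,0,0,0.15],[0,0,-0.3,0,0,0,0.15]]

```text
time: 21.65
tool_pos: [0.4558, -0.2978, 0.2664]
tool_rot: [0.001, 0.994, 0.107, 0.001]
contact_force: [1.5, -0.6, 0.0]
gripper_width: 0.851
grasp_force: 0.0
```

Request:
move_arm:
  plan:
    - [[-0.2,0.4,0,0,0,0,0.15],[-0.2,0.4,0,0,0,0,0.15],[-0.2,0.4,0,0,0,0,0.15],[-0.2,0.4,0,0,0,0,0.15],[-0.2,0.4,0,0,0,0,0.15],[0,0,0,0,0,0,0.15],[0,0,0,0,0,0,0.15],[0,0,0,0,0,0,0.15],[0,0,0,0,0,0,0.15],[0,0,0,0,0,0,0.15]]

```text
time: 22.9
tool_pos: [0.3899, -0.5569, 0.2629]
tool_rot: [0.0, 0.994, 0.108, 0.0]
contact_force: [0.4, 0.1, 0.9]
gripper_width: 0.85
grasp_force: 0.0
```

```bash
python3 - <<'E'
from h import *
go((.456,-.298,.052),12.3)
im,P=grab("top"); cv2.imwrite("pics/f1.png",cv2.resize(im[60:360,180:500],None,fx=1.9,fy=1.9,interpolation=2))
print("bad",rect(P,(395,170,470,255),.078,.095)); print("good",rect(P,(340,195,390,250),.074,.084)); print("handle",rect(P,(330,185,390,250),.15,.17))
for n,b,l,h in(("tape",(262,198,300,235),.015,.035),("jar",(355,120,388,155),.03,.075),("brush",(415,75,450,155),.006,.03)): print(n,rect(P,b,l,h))
E
```

```text
t 22.9 tcp [ 0.3899 -0.5569  0.2629] yaw 12.39 tilt [ 0.0002 -0.0003] F [0.4 0.1 0.9] w 0.85 g 0.0 j [-1.07  0.16  1.44  0.    1.54  0.29]
 move [ 1.001 -1.989  1.757] wz 0.01
bad (array([ 455.3, -300. ]), array([90.1, 59.2]), 12.1, 671, np.float64(87.1))
good (array([ 428.1, -115.2]), array([56.1, 90.3]), 68.2, 471, np.float64(80.9))
handle (array([ 429.6, -115.9]), array([25.3, 26.1]), 63.1, 122, np.float64(161.2))
tape (array([455.5, 109.1]), array([70.1, 70.1]), 0.6, 279, np.float64(24.5))
jar (array([ 664.4, -133.5]), array([48.5, 46.7]), 89.7, 316, np.float64(60.3))
brush (array([ 733.5, -309.5]), array([ 93.1, 226.6]), 86.6, 831, np.float64(19.0))
```

View pics/f1.png

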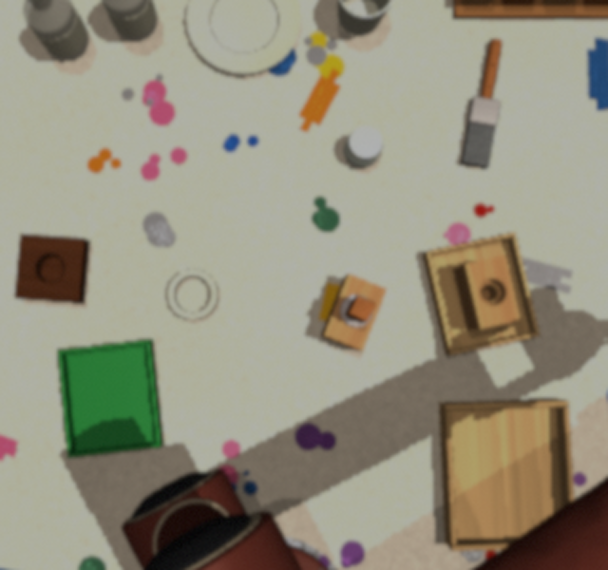

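The final view shows the gauge seated in the good block at crop (355,310), with the handle top at 160 mm. The bad block stands in the crate at (490,290) with its top at 86 mm, and the bystanders haven't moved.

```bash
python3 -c "
from plant import manip
print(manip.job_done())"
```

```text
the job is handed in; nothing more can be done
None
```

I handed the job in at about 23 s: the gauge stands seated to its collar in the good block (the one nearer the crate), and the other block, bad by elimination since I didn't try the gauge in it, stands upright in the small plywood crate; the tape roll, paint jar and brush were not disturbed.

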